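# Fish the cap cup out of the tilt-out bin with the hook rod

## Task

Take the hook rod from its wooden block, feel for the stiff wire bail of the steel cap cup that hangs deep in the narrow white bin, and lift the cup out with the rod alone, without forcing the bail, tipping the cup over or pulling the bin open. Set the cup down gently, standing on the cork mat, free the hook and hang the rod back in its block. Leave everything else as it is.

Things in the scene. Friction and masses are not known exactly. Their poses are not given: they have to be found in the camera images.
- rod_grip (a point): Hook rod, 146 mm long, 0.12 kg, hanging upright in the block. Point: centre of its black handle, a bar 16 (x) x 26 (y) x 50 mm (z). Axes are the rod's: z up along it, y the way the hook's tip points. Below the handle: steel flange 30 x 48 x 5 mm with underside 30 mm below this point, then a 5.6 mm shaft standing 7 mm to -y, ending in the J hook 121 mm below this point.
- rod_hook (a point): Throat of the rod's J hook: lowest inside point, where a lifted wire comes to rest, 115 mm below rod_grip; axes as rod_grip. Steel 5.6 mm thick; shaft centre line 7.3 mm to -y of this point, upturned tip 7.3 mm to +y, open gap 9 mm between them; the tip's top is 12.5 mm above this point, the hook's underside 5.6 mm below it.
- block_slot (a point): Cherry wood block 80 x 100 x 100 mm, fixed. Point: centre of the slot's mouth on its top; z up. The slot, 16 (x) x 36 mm (y), runs down almost to the foot. The rod hangs in it by its flange, rod_grip 30 mm above this point, rod's y along the block's y, hook tip towards +y.
- bin_mouth (a point): Narrow white tilt-out bin in a grey bracket. Point: centre of its open mouth, 132 mm above the shelf; y along its long side, x across, z up. Inside 72 (x) x 122 mm (y), walls 3 mm. A ledge all round 98 mm below the mouth leaves a well 59 x 95 mm, in which the cup hangs by its flange. The cup's bail is stiff: it yields to about 15 N, more than it should ever get (8 N).
- bin (a joint): Tilt of the white bin about its front foot, rad: 0 shut and upright (as it starts, held by weight and friction), growing as its mouth tips out towards the robot; some 6 N at the mouth tips it.
- cup_center (a point): Steel cup of crown caps, 56 (x) x 92 x 30 mm, 0.2 to 0.33 kg, flange 66 x 102 mm round its rim; axes as the bin's. Point: its centre, 15 mm below the rim, 15 mm above its underside. Wire bail 5 mm thick, an arch across x, pivots 18 mm above this point at x = +-29; its level crown, 32 mm, is 36 mm from them. It leans up to 0.7 rad to +y or -y (not measured), so the cup hangs tilted (to 0.4 rad).
- mat_top (a point): Cork mat 160 x 160 x 6 mm, fixed on the shelf. Point: centre of its upper face; z up, x and y along its sides.
Not all that is in view belongs to the job. What is shaped like the part that bears bin_mouth but green is not meant. What is shaped like the part that bears cup_center but purple is not meant.

How it is judged:
By the outcome, as a careful person would: the job done as asked, in the order asked, and still so for the second after the job is handed in, with the robot touching nothing.
It also fails if it takes over 72 s, if anything falls off the work surface, if the arm or the gripper's body presses on something with over 40 N, if the wrist force passes 120 N, or if a joint passes its speed limit or range.

## Robot

A 7-joint arm with a two-finger parallel gripper is mounted at the origin on the work surface. World frame = base frame: x ahead of the robot, y to its left, z up, the work surface at z = 0. Lengths are in m, angles in rad, forces in N, time in s.
With the tool pointing down it reaches from about 0.35 to 0.9 m from the base axis. Payload 7.2 kg.
Tool frame: the origin (TCP) lies between the finger pads; the fingertips stand 8 mm ahead of it and the grasp point (between the pads) lies 11 mm behind it; z points along the fingers, y is the line along which they close (so a half turn about z gives the same grasp; the last joint's range is limited). The gripper opens to 85 mm and grips with 20 to 120 N. Pads are 22 mm wide; open, the fingers measure 114 mm over their backs; the gripper's body (76 mm by 85 mm) begins 54 mm behind the grasp point. The pads swing forward as they close: fully open they stand 13 mm farther back than shut.
Start: joints at [1.168, 0.411, -0.013, 1.596, 0.006, 1.134, -0.082], TCP at [0.205, -0.59, 0.239] pointing down, gripper open.
Joint ranges: [-2.95, 2.95], [-0.29, 1.99], [-1.47, 1.44], [0.14, 2.54], [-1.03, 4.17], [0.13, 1.85], [-2.86, 2.86]. Speed limits (rad/s): [2.39, 2.39, 3.01, 3.01, 3.14, 3.14, 3.14].

## Interface

Orientations are given as a unit quaternion [w, x, y, z].
In Python, from rig import sensors, imaging, job gives the robot as it stands.
- The arm moves only by the tool send_rows, never from a script. Its argument "increments" is a list of rows, each a list of 2 entries, a list of its own where there are three numbers: the shift along the tool's x, y, z in cm, then the turn about the tool's z in rad. A call has exactly 10 rows; each row is the pose to reach, as a shift and turn from the pose commanded when the call began, along the tool's axes at that moment; what a row does not reach only later rows make up. A row lasts 1/10 s, in which the tool goes at most 50 mm and 8.59 degrees, less where a joint would pass 70% of its speed; a pose out of reach is approached as far as the arm can. A call with a gripper value outside its range is refused whole. "hand" is the gripper command: -1 is fully open, 1 is shut, values between are in proportion, set as the call begins (left out, the last holds). The fingers move at their own pace and stop on an object; "squeeze" is the grip in N (left out, the last holds). Time passes only in rows, so rows that repeat a pose let the fingers close, or fill a call up. It gives the time, the measured TCP pose, the force, the opening and the grip force at its end, in the units of the state.
- sensors.sense(): the state, without advancing time (a new reading comes with each control period).
- imaging.grab_frame(name): name is "side" or "top" or "wrist"; returns a dict with "pixels" (480x640x3 uint8, blue, green, red), "K" (3x3 intrinsics, pixels), "dist_coeffs" ([k1, k2, p1, p2, k3] as OpenCV has them; the pictures are not rectified), "world_to_cam" (4x4, takes a point from world to camera coordinates); the wrist camera has in their place "T_tool_cam" (4x4, takes a point from camera to tool coordinates, whose origin is the TCP and whose axes are the flange's). Camera axes: x right, y down, z forward; pixel columns grow to the right and rows downward; lengths in m; the calibration is good to about 2 mm. A picture is of the moment at which its call begins: read the wrist's pose just before it. There is no depth.
- job.finish_job(): hands the job in; it is judged then, once.
The state is a dict: "clock": time; "qpos": joint angles; "joint_vel": joint speeds; "effort": joint torques, N m; "ee_pos": TCP position; "eef_rot": TCP orientation; "contact_force": force on the tool from outside, world axes, zero at the start; "wrist_torque": the same for the moment, N m; "gripper_width": opening from 0.0 (shut) to 1.0 (fully open); "grip_force": force on a finger pad.
Only numpy, scipy, OpenCV 4.12 (cv2) and the standard library are available. Lean on these libraries where they do the work, as an engineer would, in place of code of your own. Each camera call takes 0.05 s, during which the arm holds its last target. There are 200 camera calls.

## Working session

There is one attempt and no reset: what is moved stays moved. The work goes in short steps, Python scripts to look and compute and a tool call to move; the robot and the scene stay as the last step left them, time stands still between calls to the robot, and variables do not carry over. Pictures are saved under pics/ and viewed, at most 10 in all, crops included, and the job is handed in when it is done.

Besides the shell and the picture viewer there is one more tool, called after "Emit:" as a command line: name --argument value ..., lists and objects as JSON in quotes. send_rows: Moves the arm, as the interface text tells. Its arguments: {"type":"object","properties":{"increments":{"type":"array"},"hand":{"type":"number"},"squeeze":{"type":"number"}},"required":["increments"]}

```bash
ls; mkdir -p pics; python3 - <<'E'
from rig import sensors, imaging
import cv2,numpy as np,pickle
s=sensors.sense();print(s)
d={}
for n in("side","top","wrist"):
    f=imaging.grab_frame(n);d[n]=f;cv2.imwrite(f"pics/{n}0.png",f["pixels"])
    print(n,{k:np.round(v,3).tolist() for k,v in f.items() if k!="pixels"})
pickle.dump((s,d),open("f0.pkl","wb"))
E
```

```text
pics
{'clock': 0.0, 'qpos': array([ 1.16781269,  0.41189717, -0.0127102 ,  1.59705148,  0.00558198,
        1.13426862, -0.0822132 ]), 'joint_vel': array([ 1.69669552e-03,  2.89181126e-04, -8.61731469e-04,  7.57402983e-04,
        5.89752244e-04,  2.66232974e-04,  2.57231397e-05]), 'effort': array([-5.43366641e-04, -6.00617194e+01,  6.81921411e-01, -2.99412400e+01,
        1.37948769e-02,  1.05228054e-02, -1.41196102e-05]), 'ee_pos': array([ 0.20516267, -0.58986241,  0.23845171]), 'eef_rot': array([-7.73988691e-04,  9.86022180e-01,  1.66612211e-01, -1.79954948e-04]), 'contact_force': array([ 0.27622898, -0.61527465, -0.73837108]), 'wrist_torque': array([ 0.01493806, -0.02002767, -0.04567767]), 'grip_force': 0.0, 'gripper_width': 1.007107392163723}
side {'K': [[529.548, 0.0, 323.1], [0.0, 529.548, 240.486], [0.0, 0.0, 1.0]], 'dist_coeffs': [-0.064, 0.0, 0.0, 0.0, 0.0], 'world_to_cam': [[-0.791, -0.611, -0.006, 0.354], [-0.308, 0.407, -0.86, 0.198], [0.528, -0.679, -0.51, 0.86], [0.0, 0.0, 0.0, 1.0]]}
top {'K': [[519.966, 0.0, 322.649], [0.0, 519.966, 239.987], [0.0, 0.0, 1.0]], 'dist_coeffs': [-0.092, 0.0, 0.0, 0.0, 0.0], 'world_to_cam': [[-0.025, -0.999, -0.021, 0.039], [-0.99, 0.028, -0.138, 0.439], [0.139, 0.018, -0.99, 1.197], [0.0, 0.0, 0.0, 1.0]]}
wrist {'K': [[353.628, 0.0, 318.171], [0.0, 353.628, 241.801], [0.0, 0.0, 1.0]], 'dist_coeffs': [-0.036, 0.0, 0.0, 0.0, 0.0], 'T_tool_cam': [[0.002, -0.96, -0.28, 0.071], [1.0, 0.001, 0.001, -0.0], [-0.001, -0.28, 0.96, -0.134], [0.0, 0.0, 0.0, 1.0]]}
```

View pics/top0.png

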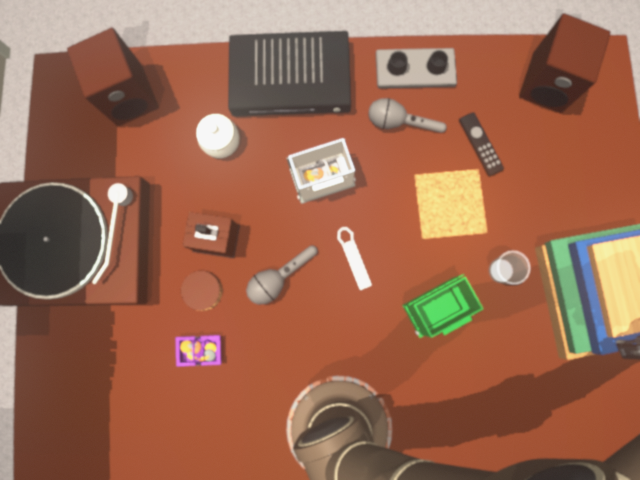

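View pics/side0.png

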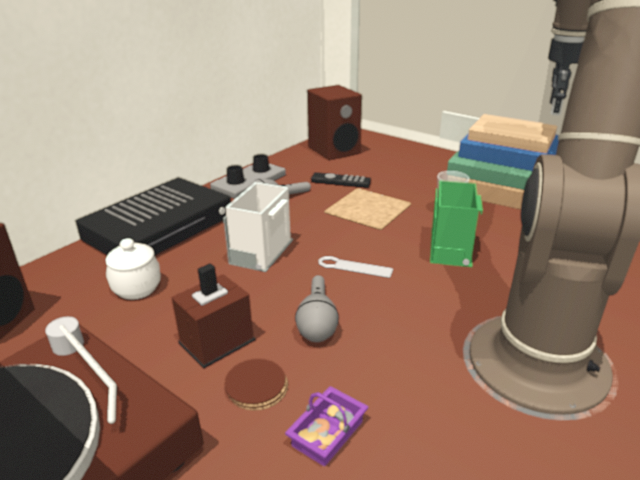

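The top view shows the block with rod at (210,233), the white bin with the cup at (322,170), and the cork mat at (451,203). The green bin at (443,307) and the purple cup at (199,350) are decoys. The wanted ones are the white bin and the steel cup inside it.

```bash
cat > h.py <<'E'
import numpy as np,cv2
from scipy.spatial.transform import Rotation as R
def rot(q): return R.from_quat([q[1],q[2],q[3],q[0]]).as_matrix()
def cam(f,s=None):
    """camera->world 4x4"""
    if "world_to_cam" in f: return np.linalg.inv(f["world_to_cam"])
    T=np.eye(4);T[:3,:3]=rot(s["eef_rot"]);T[:3,3]=s["ee_pos"];return T@f["T_tool_cam"]
def ray(f,uv,s=None):
    T=cam(f,s);p=cv2.undistortPoints(np.array(uv,float).reshape(-1,1,2),f["K"],f["dist_coeffs"]).reshape(-1,2)
    d=np.c_[p,np.ones(len(p))]@T[:3,:3].T
    return T[:3,3],d
def plane(f,uv,z,s=None):
    o,d=ray(f,uv,s);return o+d*((z-o[2])/d[:,2])[:,None]
def tri(r1,r2):
    """closest point of two rays, gap"""
    (a,u),(b,v)=r1,r2;u=u[0]/np.linalg.norm(u);v=v[0]/np.linalg.norm(v)
    t=np.linalg.lstsq(np.c_[u,-v],b-a,rcond=None)[0];p=a+u*t[0];q=b+v*t[1]
    return (p+q)/2,np.linalg.norm(p-q)
def proj(f,P,s=None):
    W=np.linalg.inv(cam(f,s));return cv2.projectPoints(np.array(P,float).reshape(-1,1,3),cv2.Rodrigues(W[:3,:3])[0],W[:3,3],f["K"],f["dist_coeffs"])[0].reshape(-1,2)
E
python3 - <<'E'
import pickle,numpy as np,cv2
from h import *
s,d=pickle.load(open("f0.pkl","rb"));t,sd=d["top"],d["side"]
# rough correspondences (top, side)
for n,a,b in (("handle top",(203,229),(207,267)),("block top near-left? corner",(229,254),(250,308)),
  ("bin corner right-far",(349,141),(289,189)),("bin front-left",(290,155),(257,185)),):
    print(n,tri(ray(t,[a]),ray(sd,[b])))
def blob(f,lo,hi,roi):
    h=cv2.cvtColor(f["pixels"],cv2.COLOR_BGR2HSV);m=cv2.inRange(h,lo,hi);z=np.zeros_like(m);x0,y0,x1,y1=roi;z[y0:y1,x0:x1]=m[y0:y1,x0:x1]
    return max(cv2.findContours(z,0,2)[0],key=cv2.contourArea)
c=blob(t,(8,60,120),(30,255,255),(400,150,500,250));box=cv2.boxPoints(cv2.minAreaRect(c))
P=plane(t,box,0.006);print("mat",box.round(1).tolist(),P.round(4).tolist(),P.mean(0))
c=blob(sd,(8,60,120),(30,255,255),(310,180,420,235));M=cv2.moments(c);print("mat side",plane(sd,[(M['m10']/M['m00'],M['m01']/M['m00'])],.006))
big=cv2.resize(t["pixels"][120:270,170:370],None,fx=4,fy=4,interpolation=cv2.INTER_CUBIC);cv2.imwrite("pics/c1.png",big)
E
```

```text
handle top (array([0.45610093, 0.28307712, 0.15223081]), np.float64(0.00460526760266493))
block top near-left? corner (array([0.41022436, 0.24314496, 0.06818814]), np.float64(0.004173381073414473))
bin corner right-far (array([ 0.62385752, -0.05681423,  0.12083046]), np.float64(0.061492164708193756))
bin front-left (array([0.5807027 , 0.07344235, 0.18900437]), np.float64(0.0480247344285789))
mat [[400.0, 150.0], [499.0, 150.0], [499.0, 249.0], [400.0, 249.0]] [[0.6628, -0.1698, 0.006], [0.6568, -0.4168, 0.006], [0.4096, -0.3975, 0.006], [0.4165, -0.158, 0.006]] [ 0.53642879 -0.28551982  0.006     ]
mat side [[ 0.52454023 -0.27321305  0.006     ]]
```

View pics/c1.png

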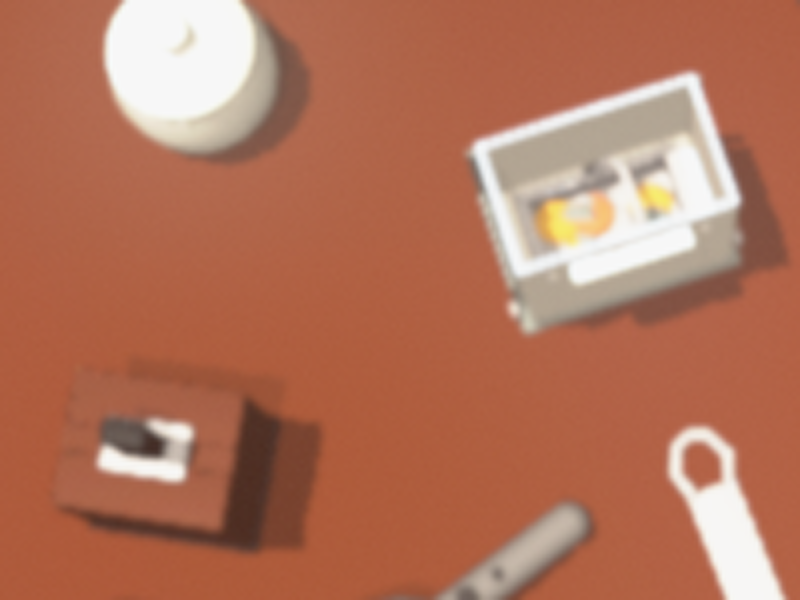

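The crop confirms the white bin with the steel cup inside it; the bail is visible at full-frame (325,165). Block top is at about (190..231, 212..252).

```bash
python3 - <<'E'
import pickle,numpy as np,cv2
from h import *
s,d=pickle.load(open("f0.pkl","rb"));t,sd=d["top"],d["side"]
q=lambda L:np.array(L)/4+[170-.375,120-.375]
def quad(n,L,z):
    P=plane(t,q(L),z);e1=P[1]-P[0];e2=P[3]-P[0]
    print(n,P.mean(0).round(4),"L1",np.linalg.norm(e1),"ang",np.degrees(np.arctan2(e1[1],e1[0])),"L2",np.linalg.norm(e2),"ang",np.degrees(np.arctan2(e2[1],e2[0])))
    return P
quad("block",[(80,370),(245,400),(222,530),(55,508)],.1)
quad("flange",[(105,420),(193,425),(187,480),(98,470)],.103)
quad("bin",[(475,145),(695,75),(740,200),(515,275)],.132)
for pts in ([(417,172),(483,168),(487,236),(421,239)],):
    P=plane(t,pts,.006);print("mat",P.round(3).tolist(),P.mean(0))
T=rot(s["eef_rot"]);print(T.round(3))
E
```

```text
block [0.4548 0.2851 0.1   ] L1 0.09682501969025384 ang -102.0626956570794 L2 0.07974829800861183 ang 170.30451659711213
flange [0.4561 0.2869 0.103 ] L1 0.050430380097247075 ang -94.97958554889208 L2 0.02862563051898833 ang 172.51305415628502
bin [0.5983 0.0237 0.132 ] L1 0.1287788757206909 ang -73.50534249385443 L2 0.07776155288532483 ang -164.37906783206313
mat [[0.606, -0.209, 0.006], [0.612, -0.373, 0.006], [0.442, -0.37, 0.006], [0.439, -0.21, 0.006]] [ 0.5246173  -0.29045829  0.006     ]
[[ 0.944  0.329 -0.001]
 [ 0.329 -0.944  0.001]
 [-0.    -0.002 -1.   ]]
```

Emit:
send_rows --increments '[[[2.6,-3.3,-0.2],0],[[5.2,-6.6,-0.4],0],[[7.8,-9.9,-0.6],0],[[10.4,-13.2,-0.8],0],[[13,-16.5,-1.0],0],[[15.6,-19.8,-1.2],0],[[18.2,-23.1,-1.4],0],[[20.8,-26.4,-1.6],0],[[23.4,-29.7,-1.8],0],[[26,-33,-2],0]]' --hand -1

```text
clock: 1.15
ee_pos: [0.3426, -0.1915, 0.2594]
eef_rot: [0.0, 0.986, 0.167, 0.0]
contact_force: [1.0, 0.5, 0.3]
gripper_width: 1.002
grip_force: 0.0
```

Emit:
send_rows --increments '[[[2.6,-3.3,-0.2],-0.11],[[5.2,-6.6,-0.4],-0.22],[[7.8,-9.9,-0.6],-0.33],[[10.4,-13.2,-0.8],-0.44],[[13,-16.5,-1.0],-0.55],[[15.6,-19.8,-1.2],-0.66],[[18.2,-23.1,-1.4],-0.77],[[20.8,-26.4,-1.6],-0.88],[[23.4,-29.7,-1.8],-0.99],[[26,-32.6,-2.1],-1.08]]'

```text
clock: 2.15
ee_pos: [0.481, 0.202, 0.2802]
eef_rot: [-0.0, 0.759, 0.652, -0.0]
contact_force: [0.0, -0.1, -0.1]
gripper_width: 0.999
grip_force: 0.0
```

```bash
cat > snap.py <<'E'
import sys,pickle,cv2
from rig import sensors,imaging
n=sys.argv[1];d={}
s=sensors.sense()
for c in sys.argv[2:]:
    d[c]=imaging.grab_frame(c);cv2.imwrite(f"pics/{n}_{c}.png",d[c]["pixels"])
pickle.dump((s,d),open(n+".pkl","wb"));print(s["clock"],s["ee_pos"],s["eef_rot"],s["qpos"].round(2),s["contact_force"].round(2))
E
python3 snap.py a wrist; sleep 0
```

```text
2.15 [0.48099754 0.20200401 0.28024138] [-5.22264101e-05  7.58534723e-01  6.51632619e-01 -3.26902706e-05] [ 0.14  0.29 -0.77  1.75  0.21  1.19 -0.84] [ 0.03 -0.13 -0.14]
```

View pics/a_wrist.png

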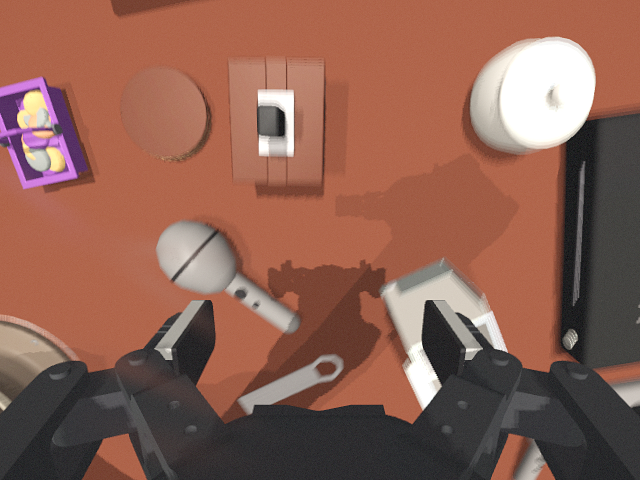

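The wrist view shows the flange at (258..295, 90..156), the handle top at (258..286, 105..136) and the block top at (229..325, 57..185). Next I measure them by mask.

```bash
python3 - <<'E'
import pickle,numpy as np,cv2
from h import *
s,d=pickle.load(open("a.pkl","rb"));f=d["wrist"];s0,d0=pickle.load(open("f0.pkl","rb"))
def rect(f,mask,roi,z,s,n):
    x0,y0,x1,y1=roi;m=np.zeros_like(mask);m[y0:y1,x0:x1]=mask[y0:y1,x0:x1]
    c=max(cv2.findContours(m,0,1)[0],key=cv2.contourArea).reshape(-1,2)
    P=plane(f,c,z,s)[:,:2].astype(np.float32)
    r=cv2.minAreaRect(P*1000);print(n,z,"c",np.round(r[0],1),"size",np.round(r[1],1),"ang",round(r[2],1),"pxbbox",c.min(0),c.max(0));return r
h=cv2.cvtColor(f["pixels"],cv2.COLOR_BGR2HSV)
rect(f,cv2.inRange(h,(0,0,170),(180,60,255)),(240,75,310,170),.105,s,"flange")
rect(f,cv2.inRange(h,(0,0,0),(180,255,75)),(250,98,292,145),.155,s,"handle")
h0=cv2.cvtColor(d0["top"]["pixels"],cv2.COLOR_BGR2HSV)
rect(d0["top"],cv2.inRange(h0,(0,0,170),(180,80,255)),(185,215,230,250),.105,s0,"flange top cam")
b=cv2.inRange(h,(0,0,0),(180,255,75))[98:145,250:292];print(b.mean())
# height of flange: triangulate flange lower-right corner in both views
print(tri(ray(f,[(294,156)],s),ray(d0["top"],[(170+193/4,120+425/4)])))
hs=cv2.cvtColor(f["pixels"],cv2.COLOR_BGR2HSV);print(hs[120,270],hs[100,290],hs[120,300],hs[115,320],hs[115,328])
# handle top corners by hand, tri with side & top
sd=d0["side"];h1=cv2.cvtColor(sd["pixels"],cv2.COLOR_BGR2HSV);m=cv2.inRange(h1,(0,0,0),(180,255,70))[255:300,190:225]
ys,xs=np.nonzero(m);print("side handle",xs.min()+190,xs.max()+190,ys.min()+255,ys.max()+255)
u=cv2.inRange(hs,(0,0,0),(180,255,75))[98:145,250:292];yy,xx=np.nonzero(u);top=(xx.mean()+250,yy.mean()+98)
print(top,tri(ray(f,[top],s),ray(sd,[((xs.min()+xs.max())/2+190,ys.min()+255+4)])))
E
```

```text
flange 0.105 c [458.4 290.7] size [53.3 29.7] ang 80.4 pxbbox [258  89] [293 156]
handle 0.155 c [467.  288.2] size [18.1  6.3] ang 79.6 pxbbox [275 108] [284 135]
flange top cam 0.105 c [456.5 286.5] size [51.7 34.9] ang 79.0 pxbbox [194 224] [218 240]
34.23252279635258
(array([0.468976  , 0.2612181 , 0.09503915]), np.float64(0.0007910841741885128))
[ 10  14 113] [  0   0 255] [  7 119 159] [  8 115 180] [  8 144 161]
side handle 199 216 265 294
(np.float64(276.29056603773586), np.float64(122.33962264150944)) (array([0.46166996, 0.28569491, 0.1474022 ]), np.float64(0.007240662702101841))
```

Emit:
send_rows --increments '[[[1.6,-0.7,1],0.01],[[3.2,-1.4,3],0.02],[[4.8,-2.1,5],0.02],[[6.4,-2.8,7],0.02],[[8.1,-3.6,8],0.02],[[8.1,-3.6,8],0.02],[[8.1,-3.6,8],0.02],[[8.1,-3.6,8],0.02],[[8.1,-3.6,8],0.02],[[8.1,-3.6,8],0.02]]'

```text
clock: 3.2
ee_pos: [0.4585, 0.2851, 0.2007]
eef_rot: [0.0, 0.767, 0.642, 0.0]
contact_force: [-1.1, -0.2, 0.0]
gripper_width: 1.002
grip_force: 0.0
```

```bash
python3 snap.py b wrist; python3 - <<'E'
import pickle,numpy as np,cv2
from h import *
s,d=pickle.load(open("b.pkl","rb"));f=d["wrist"]
print(proj(f,[[.457,.287,.155],[.457,.287,.105]],s))
E
```

```text
3.2 [0.45851121 0.28508598 0.20074916] [3.04908405e-04 7.66930306e-01 6.41730241e-01 3.31987205e-04] [-0.06  0.41 -0.75  1.81  0.32  1.05 -1.11] [-1.1  -0.16  0.03]
[[314.33336776 272.49109578]
 [315.01785728 245.75007511]]
```

View pics/b_wrist.png

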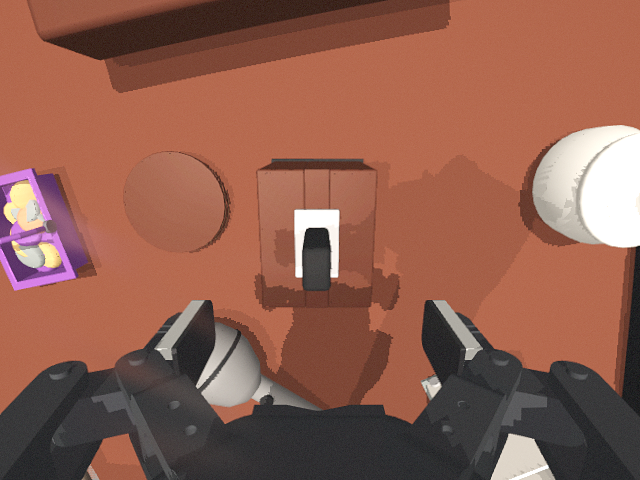

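Flange centre is at (317,243.5) and the fingers are centred at 317.5, so only a 3 mm shift along tool x is needed, then down.

Emit:
send_rows --increments '[[[0.3,0,0],0],[[0.3,0,1.5],0],[[0.3,0,3],0],[[0.3,0,4.5],0],[[0.3,0,6],0],[[0.3,0,7],0],[[0.3,0,7.7],0],[[0.3,0,7.7],0],[[0.3,0,7.7],0],[[0.3,0,7.7],0]]'

```text
clock: 4.25
ee_pos: [0.4588, 0.289, 0.1239]
eef_rot: [0.0, 0.767, 0.642, 0.001]
contact_force: [-0.6, 0.1, 0.1]
gripper_width: 1.002
grip_force: 0.0
```

Emit:
send_rows --increments '[[[0,0,0],0],[[0,0,0],0],[[0,0,0],0],[[0,0,0],0],[[0,0,0],0],[[0,0,0],0],[[0,0,0],0],[[0,0,0],0],[[0,0,0],0],[[0,0,0],0]]' --hand 1 --squeeze 70

```text
clock: 5.25
ee_pos: [0.4585, 0.2888, 0.1235]
eef_rot: [0.0, 0.767, 0.642, 0.0]
contact_force: [-1.8, -0.0, 4.4]
gripper_width: 0.182
grip_force: 68.5
```

Emit:
send_rows --increments '[[[0,0,-0.5],0],[[0,0,-1.5],0],[[0,0,-3],0],[[0,0,-5],0],[[0,0,-7],0],[[0,0,-9],0],[[0,0,-11],0],[[0,0,-13],0],[[0,0,-14.5],0],[[0,0,-15],0]]'

```text
clock: 6.25
ee_pos: [0.4589, 0.2893, 0.2756]
eef_rot: [0.0, 0.767, 0.642, 0.001]
contact_force: [0.2, -0.3, -1.2]
gripper_width: 0.178
grip_force: 68.1
```

```bash
python3 snap.py c side wrist top; python3 - <<'E'
import cv2,pickle
s,d=pickle.load(open("c.pkl","rb"));from h import *
g=s["ee_pos"]+[0,0,.0065]
y=rot(s["eef_rot"])[:,0]
uv=proj(d["side"],[g,g-[0,0,.115],g-[0,0,.115]+.0073*y+[0,0,.0125]]);print(uv)
u,v=uv[1].astype(int)
im=d["side"]["pixels"];a=cv2.resize(im[v-95:v+25,u-50:u+50],None,fx=4,fy=4,interpolation=2)
t=d["top"]["pixels"];b=cv2.resize(t[135:215,280:360],(480,480),interpolation=2)
cv2.imwrite("pics/c2.png",np.hstack([a[:480],b[:, :400]])) 
E
```

```text
6.25 [0.45893381 0.28927225 0.27558848] [3.37409895e-04 7.66502058e-01 6.42240063e-01 1.47749475e-03] [-0.03  0.34 -0.78  1.71  0.25  1.19 -1.06] [ 0.16 -0.27 -1.24]
[[193.51046811 193.51750986]
 [203.10939958 260.45457669]
 [197.99977908 255.34816093]]
```

View pics/c2.png

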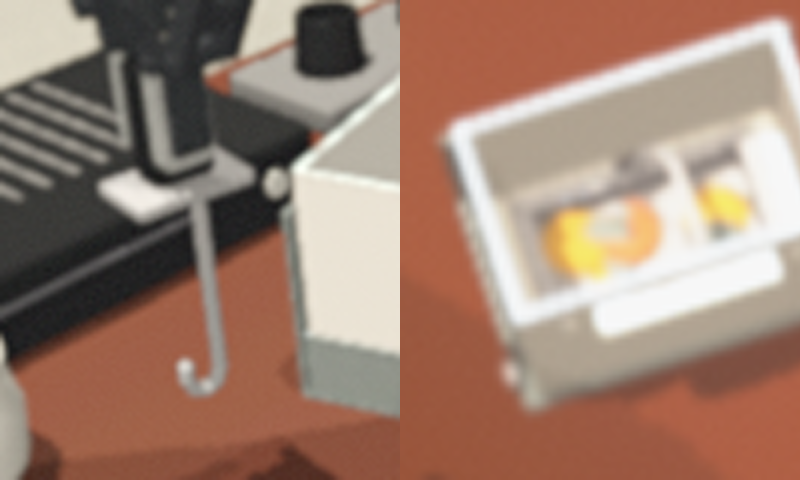

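The hook tip points to world +y: in the side crop the tip at (183,365) is left of the shaft. The bail shows in the top view near full-frame (328,167). Now to the bin for two wrist views.

Emit:
send_rows --increments '[[[-3.2,2.2,-0.5],-0.045],[[-6.4,4.5,-1],-0.09],[[-9.8,6.8,-1.5],-0.135],[[-13,9.1,-1.5],-0.18],[[-16.3,11.3,-1.5],-0.225],[[-19.6,13.6,-1.5],-0.27],[[-22.8,15.9,-1.5],-0.315],[[-26.2,18.2,-1.5],-0.36],[[-29.4,20.5,-1.5],-0.405],[[-32.6,22.7,-1.5],-0.454]]'

```text
clock: 7.4
ee_pos: [0.625, -0.0738, 0.2868]
eef_rot: [-0.001, 0.602, 0.799, -0.001]
contact_force: [-0.3, 0.9, -1.2]
gripper_width: 0.181
grip_force: 68.3
```

Emit:
send_rows --increments '[[[0,0,0],0],[[0,0,0],0],[[0,0,0],0],[[0,0,0],0],[[0,0,0],0],[[0,0,0],0],[[0,0,0],0],[[0,0,0],0],[[0,0,0],0],[[0,0,0],0]]'

```text
clock: 8.4
ee_pos: [0.6249, -0.072, 0.2883]
eef_rot: [0.0, 0.602, 0.798, 0.0]
contact_force: [-0.3, 0.3, -2.0]
gripper_width: 0.18
grip_force: 68.4
```

```bash
python3 snap.py d1 wrist
```

```text
8.4 [ 0.62489078 -0.07202453  0.28830455] [3.29816799e-05 6.02315521e-01 7.98258111e-01 1.91444448e-06] [ 0.53  0.48 -0.72  1.48  0.32  1.3   0.06] [-0.26  0.27 -2.03]
```

Emit:
send_rows --increments '[[[1,0,0],0],[[2.5,0,0],0],[[4,0,0],0],[[5.5,0,0],0],[[7,0,0],0],[[7,0,0],0],[[7,0,0],0],[[7,0,0],0],[[7,0,0],0],[[7,0,0],0]]'

```text
clock: 9.45
ee_pos: [0.6058, -0.0055, 0.2881]
eef_rot: [-0.0, 0.603, 0.798, -0.0]
contact_force: [0.4, -0.2, -1.5]
gripper_width: 0.179
grip_force: 68.4
```

```bash
python3 snap.py d2 wrist; python3 - <<'E'
import cv2,numpy as np
a=cv2.imread("pics/d1_wrist.png")[20:320,170:470];b=cv2.imread("pics/d2_wrist.png")[60:360,170:470]
cv2.imwrite("pics/d12.png",cv2.resize(np.hstack([a,b]),(800,400),interpolation=2))
E
```

```text
9.45 [ 0.60579648 -0.00549369  0.28812766] [-2.85130459e-05  6.02792696e-01  7.97897834e-01 -1.01910963e-04] [ 0.46  0.44 -0.74  1.54  0.3   1.28 -0.05] [ 0.41 -0.22 -1.5 ]
```

View pics/d12.png

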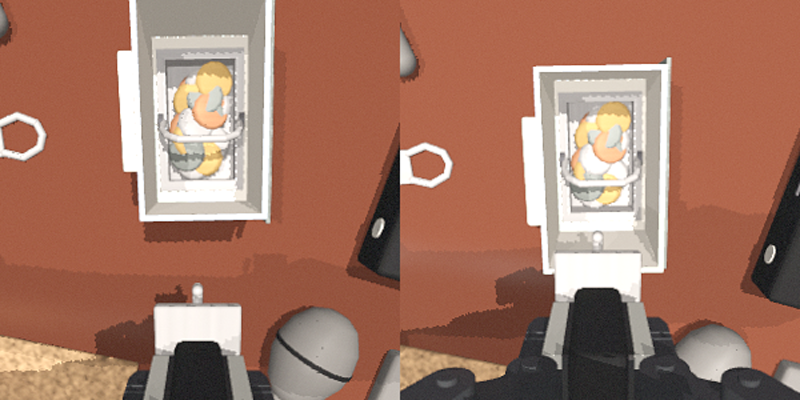

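In the crops the bail crown is at left (175..228,138) → full (320.8,123.5) and right (575..630,183) → full (321.5,197.3). It leans to -y, and the hook shows at (597,238).

```bash
python3 - <<'E'
import pickle,numpy as np
from h import *
s1,d1=pickle.load(open("d1.pkl","rb"));s2,d2=pickle.load(open("d2.pkl","rb"));a,b=d1["wrist"],d2["wrist"]
A=lambda L:np.array(L,float)*.75+[170,20]
B=lambda L:(np.array(L,float)-[400,0])*.75+[170,60]
Rt=rot(s2["eef_rot"])
for n,p,q in (("crown mid",(201.5,138),(602,183)),("crown L",(175,137),(575,182)),("crown R",(228,137),(630,182)),("pivL",(160,117),(562,158)),("pivR",(244,117),(641,158)),("mouth BL",(141,219),(544,271)),("mouth BR",(270,219),(664,271)),("cup TR in",(236,59),(632,102)),("cup TL in",(166,59),(569,102)),("cup BL in",(166,180),(569,210)),("cup BR",(236,180),(634,210))):
    P,g=tri(ray(a,A([p]),s1),ray(b,B([q]),s2));print(n,P.round(4),round(g,4),"tool rel",((P-s2["ee_pos"])@Rt).round(4))
P=plane(b,B([(534,67),(670,63),(664,271),(544,271)]),.132,s2);print(P.round(4).tolist(),P.mean(0))
e=P[0]-P[3];e2=P[1]-P[2];print(np.degrees(np.arctan2(e[1],e[0])),np.degrees(np.arctan2(e2[1],e2[0])),np.linalg.norm(e),np.linalg.norm(P[1]-P[0]))
x=Rt[:,0];print("tool x ang",np.degrees(np.arctan2(x[1],x[0])),"centre tool rel",(P.mean(0)-s2["ee_pos"])@Rt)
# hook throat predicted pixel in crop b
g=s2["ee_pos"]+[0,0,.0065-.115];print((proj(b,[g+Rt[:,0]*.0073+[0,0,.0125]],s2)-[170,60])/.75+[400,0])
E
```

```text
crown mid [0.6046 0.0109 0.0764] 0.0005 tool rel [0.0161 0.0034 0.2117]
crown L [0.5859 0.0062 0.076 ] 0.0009 tool rel [ 0.0167 -0.0159  0.2121]
crown R [0.6232 0.017  0.0766] 0.0026 tool rel [0.0169 0.0229 0.2115]
pivL [0.5707 0.0176 0.0529] 0.0001 tool rel [ 0.0318 -0.0274  0.2353]
pivR [0.63   0.0346 0.0533] 0.0006 tool rel [0.032  0.0343 0.2348]
mouth BL [ 0.5816 -0.0478  0.1286] 0.0004 tool rel [-0.034  -0.0348  0.1595]
mouth BR [ 0.6581 -0.0257  0.1294] 0.0011 tool rel [-0.0337  0.0448  0.1588]
cup TR in [0.6124 0.0731 0.0404] 0.0017 tool rel [0.0739 0.0279 0.2477]
cup TL in [0.5638 0.0593 0.0399] 0.0012 tool rel [ 0.0738 -0.0227  0.2482]
cup BL in [ 0.5861 -0.0264  0.029 ] 0.0012 tool rel [-0.0147 -0.0246  0.2591]
cup BR [ 0.6401 -0.0109  0.0293] 0.0003 tool rel [-0.0145  0.0315  0.2589]
[[0.545, 0.0738, 0.132], [0.6204, 0.0977, 0.132], [0.6569, -0.025, 0.132], [0.5815, -0.0466, 0.132]] [0.60094616 0.02497243 0.132     ]
106.8478851971568 106.56445496455567 0.12576071142548853 0.07904634851412455
tool x ang 105.85965451806244 centre tool rel [0.03064398 0.00369091 0.15612457]
[[596.87221594 236.59251595]]
```

Bin yaw is 106.7° and the bail crown is at tool-relative (1.6, 0.35) cm, z≈0.075. I descend beside it, on its -y side.

Emit:
send_rows --increments '[[[-0.1,0.2,0],-0.015],[[-0.2,0.35,0],-0.015],[[-0.2,0.35,1],-0.015],[[-0.2,0.35,2.5],-0.015],[[-0.2,0.35,4],-0.015],[[-0.2,0.35,5.5],-0.015],[[-0.2,0.35,7],-0.015],[[-0.2,0.35,8.5],-0.015],[[-0.2,0.35,9.5],-0.015],[[-0.2,0.35,10],-0.015]]'

```text
clock: 10.5
ee_pos: [0.6092, -0.0057, 0.1868]
eef_rot: [-0.001, 0.596, 0.803, -0.0]
contact_force: [-0.5, -0.1, -0.3]
gripper_width: 0.177
grip_force: 68.4
```

Emit:
send_rows --increments '[[[0,0,0.1],0],[[0,0,0.4],0],[[0,0,0.7],0],[[0,0,1],0],[[0,0,1.3],0],[[0,0,1.6],0],[[0,0,1.9],0],[[0,0,2.2],0],[[0,0,2.6],0],[[0,0,2.6],0]]'

```text
clock: 11.5
ee_pos: [0.6093, -0.0057, 0.1616]
eef_rot: [-0.0, 0.596, 0.803, -0.0]
contact_force: [0.2, -1.0, -0.5]
gripper_width: 0.177
grip_force: 68.4
```

```bash
python3 snap.py e wrist
```

```text
11.5 [ 0.60925179 -0.00573375  0.16158147] [-3.85290222e-04  5.96310415e-01  8.02753796e-01 -2.90686363e-04] [ 0.42  0.56 -0.7   1.68  0.4   1.05 -0.11] [ 0.19 -0.97 -0.53]
```

Emit:
send_rows --increments '[[[0.1,0,0],0],[[0.2,0,0],0],[[0.3,0,0],0],[[0.4,0,0],0],[[0.5,0,0],0],[[0.6,0,0],0],[[0.7,0,0],0],[[0.8,0,0],0],[[0.9,0,0],0],[[0.9,0,0],0]]'

```text
clock: 12.55
ee_pos: [0.6069, 0.0032, 0.1623]
eef_rot: [-0.0, 0.596, 0.803, 0.0]
contact_force: [0.4, 0.8, -0.9]
gripper_width: 0.175
grip_force: 68.4
```

Emit:
send_rows --increments '[[[0.1,0,0],0],[[0.2,0,0],0],[[0.3,0,0],0],[[0.4,0,0],0],[[0.5,0,0],0],[[0.6,0,0],0],[[0.7,0,0],0],[[0.8,0,0],0],[[0.9,0,0],0],[[0.9,0,0],0]]'

```text
clock: 13.55
ee_pos: [0.6044, 0.0118, 0.1623]
eef_rot: [0.0, 0.596, 0.803, 0.0]
contact_force: [-0.4, -0.1, -1.4]
gripper_width: 0.181
grip_force: 68.4
```

```bash
python3 snap.py g wrist; python3 - <<'E'
import cv2
a=cv2.imread("pics/g_wrist.png")[60:360,170:470];cv2.imwrite("pics/g1.png",cv2.resize(a,(600,600),interpolation=2))
E
```

```text
13.55 [0.60436715 0.01180054 0.16230988] [6.05005575e-07 5.96207373e-01 8.02830472e-01 3.88895523e-05] [ 0.4   0.55 -0.7   1.7   0.4   1.04 -0.14] [-0.37 -0.14 -1.36]
```

View pics/g1.png

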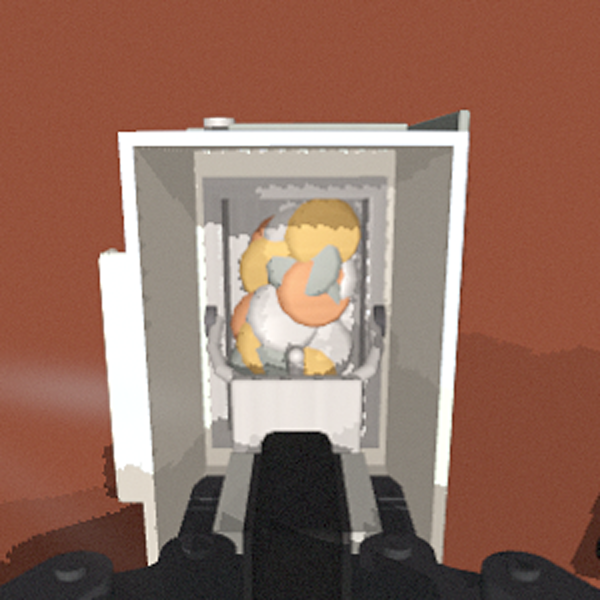

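The hook tip is visible at (297,355), past the bail crown at row ~372, so the wire is in the hook's gap. I lift gently by feel.

Emit:
send_rows --increments '[[[0,0,-0.1],0],[[0,0,-0.3],0],[[0,0,-0.5],0],[[0,0,-0.7],0],[[0,0,-0.9],0],[[0,0,-1.1],0],[[0,0,-1.3],0],[[0,0,-1.5],0],[[0,0,-1.6],0],[[0,0,-1.6],0]]'

```text
clock: 14.6
ee_pos: [0.6045, 0.0116, 0.1785]
eef_rot: [0.0, 0.596, 0.803, 0.0]
contact_force: [0.0, -0.4, -1.8]
gripper_width: 0.18
grip_force: 68.4
```

Emit:
send_rows --increments '[[[0,0,-0.1],0],[[0.05,0,-0.2],0],[[0.1,0,-0.3],0],[[0.15,0,-0.4],0],[[0.2,0,-0.5],0],[[0.25,0,-0.6],0],[[0.3,0,-0.7],0],[[0.35,0,-0.8],0],[[0.4,0,-0.9],0],[[0.45,0,-1],0]]'

```text
clock: 15.6
ee_pos: [0.603, 0.0159, 0.1883]
eef_rot: [-0.0, 0.596, 0.803, -0.0]
contact_force: [0.3, -0.5, -4.0]
gripper_width: 0.184
grip_force: 68.2
```

Emit:
send_rows --increments '[[[0.06,0,-0.1],0],[[0.13,0,-0.25],0],[[0.2,0,-0.4],0],[[0.27,0,-0.55],0],[[0.35,0,-0.7],0],[[0.42,0,-0.85],0],[[0.5,0,-1.0],0],[[0.57,0,-1.15],0],[[0.65,0,-1.3],0],[[0.7,0,-1.4],0]]'

```text
clock: 16.6
ee_pos: [0.6011, 0.0226, 0.2024]
eef_rot: [0.0, 0.596, 0.803, 0.0]
contact_force: [-0.1, -0.3, -3.1]
gripper_width: 0.181
grip_force: 68.2
```

Emit:
send_rows --increments '[[[0.06,0,-0.1],0],[[0.12,0,-0.2],0],[[0.18,0,-0.4],0],[[0.25,0,-0.6],0],[[0.25,0,-0.8],0],[[0.25,0,-1.0],0],[[0.25,0,-1.2],0],[[0.25,0,-1.4],0],[[0.25,0,-1.5],0],[[0.25,0,-1.5],0]]'

```text
clock: 17.6
ee_pos: [0.6004, 0.025, 0.2175]
eef_rot: [0.0, 0.596, 0.803, 0.0]
contact_force: [-0.1, 0.1, -3.7]
gripper_width: 0.179
grip_force: 68.2
```

```bash
python3 snap.py k wrist top; python3 - <<'E'
import cv2,numpy as np
a=cv2.imread("pics/k_wrist.png")[60:360,170:470];b=cv2.imread("pics/k_top.png")[110:210,280:380]
cv2.imwrite("pics/k1.png",np.hstack([cv2.resize(a,(400,400),interpolation=2),cv2.resize(b,(400,400),interpolation=2)]))
E
```

```text
17.6 [0.60040726 0.02497629 0.21745836] [1.09318030e-04 5.96321243e-01 8.02745888e-01 5.86045463e-05] [ 0.4   0.49 -0.73  1.65  0.35  1.14 -0.13] [-0.1   0.08 -3.71]
```

View pics/k1.png

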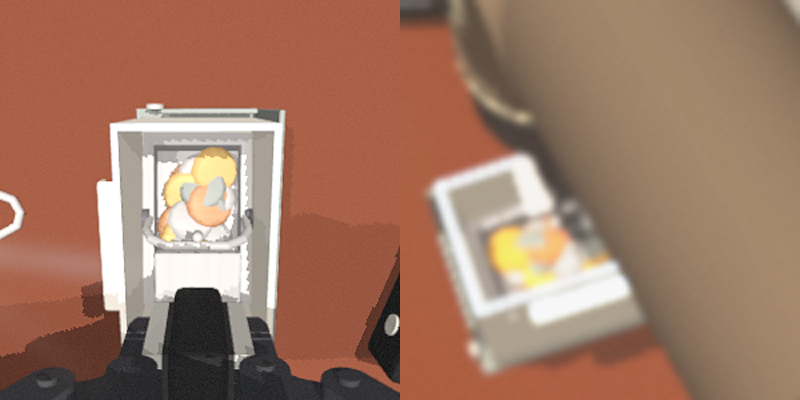

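The cup hangs on the hook and clear of the walls: cup at (143..255), bin interior at (118..275). Continuing straight up.

Emit:
send_rows --increments '[[[0,0,-0.2],0],[[0,0,-0.6],0],[[0,0,-1.2],0],[[0,0,-1.9],0],[[0,0,-2.6],0],[[0,0,-3.3],0],[[0,0,-4.0],0],[[0,0,-4.7],0],[[0,0,-5.4],0],[[0,0,-6.1],0]]'

```text
clock: 18.7
ee_pos: [0.6003, 0.025, 0.2789]
eef_rot: [0.0, 0.596, 0.803, -0.0]
contact_force: [-1.2, -0.2, -3.5]
gripper_width: 0.18
grip_force: 68.2
```

Emit:
send_rows --increments '[[[0,0,-0.8],0],[[0,0,-1.6],0],[[0,0,-2.5],0],[[0,0,-3.5],0],[[0,0,-4.5],0],[[0,0,-5.5],0],[[0,0,-6.5],0],[[0,0,-7.5],0],[[0,0,-8.3],0],[[0,0,-8.8],0]]'

```text
clock: 19.7
ee_pos: [0.6005, 0.0251, 0.3672]
eef_rot: [0.0, 0.596, 0.803, 0.0]
contact_force: [0.0, -0.5, -4.7]
gripper_width: 0.177
grip_force: 68.2
```

```bash
python3 snap.py m wrist side;  python3 - <<'E'
import pickle,numpy as np,cv2
from h import *
s0,d0=pickle.load(open("f0.pkl","rb"));t=d0["top"]
h=cv2.cvtColor(t["pixels"],cv2.COLOR_BGR2HSV)
m=cv2.inRange(h,(10,60,190),(30,255,255))
z=np.zeros_like(m);z[155:255,405:500]=m[155:255,405:500]
z=cv2.morphologyEx(z,cv2.MORPH_OPEN,np.ones((5,5)))
c=max(cv2.findContours(z,0,2)[0],key=cv2.contourArea).reshape(-1,2);print(h[200,450],h[160,410],c.min(0),c.max(0))
P=plane(t,c,.006)[:,:2];print("mat",cv2.minAreaRect((P*1000).astype(np.float32)))
E
```

```text
19.7 [0.60049991 0.02507806 0.36724393] [3.04563466e-04 5.96295371e-01 8.02765025e-01 2.29038843e-04] [ 0.42  0.39 -0.76  1.43  0.27  1.43 -0.05] [ 0.   -0.46 -4.7 ]
[ 22 122 246] [  8 167 179] [414 168] [487 239]
mat ((525.5828247070312, -285.85675048828125), (167.10980224609375, 166.75570678710938), 3.8193252086639404)
```

Emit:
send_rows --increments '[[[-0.3,-0.2,0],0],[[-0.9,-0.5,0],0],[[-1.7,-1.0,0],0],[[-2.8,-1.6,0],0],[[-4.2,-2.4,0],0],[[-5.9,-3.4,0],0],[[-7.8,-4.5,0],0],[[-9.8,-5.7,0],0],[[-11.8,-6.9,0],0],[[-13.9,-8.1,0],0]]'

```text
clock: 20.8
ee_pos: [0.5621, -0.1339, 0.3663]
eef_rot: [0.0, 0.597, 0.802, -0.0]
contact_force: [-0.5, 0.2, -4.5]
gripper_width: 0.176
grip_force: 68.2
```

Emit:
send_rows --increments '[[[-2.1,-1.2,0],0],[[-4.1,-2.4,0],0],[[-6.1,-3.6,0],0],[[-8.0,-4.7,0],0],[[-9.7,-5.7,0],0],[[-11.1,-6.5,0],0],[[-12.2,-7.1,0],0],[[-13,-7.6,0],0],[[-13.6,-7.9,0],0],[[-13.9,-8.1,0],0]]'

```text
clock: 21.8
ee_pos: [0.5256, -0.2882, 0.3663]
eef_rot: [-0.0, 0.596, 0.803, 0.0]
contact_force: [0.8, -0.6, -3.5]
gripper_width: 0.18
grip_force: 68.2
```

Emit:
send_rows --increments '[[[0,0,0.3],0],[[0,0,0.9],0],[[0,0,1.8],0],[[0,0,3],0],[[0,0,4.2],0],[[0,0,5.4],0],[[0,0,6.6],0],[[0,0,7.8],0],[[0,0,9],0],[[0,0,10],0]]'

```text
clock: 22.8
ee_pos: [0.5254, -0.2879, 0.2651]
eef_rot: [-0.0, 0.596, 0.803, -0.0]
contact_force: [-1.1, -0.1, -3.1]
gripper_width: 0.177
grip_force: 68.2
```

```bash
python3 snap.py n wrist side
```

```text
22.8 [ 0.52539158 -0.28790899  0.26507018] [-2.60343547e-04  5.96300350e-01  8.02761374e-01 -1.92517008e-05] [ 0.9   0.42 -0.65  1.6   0.27  1.21  0.48] [-1.13 -0.05 -3.11]
```

Emit:
send_rows --increments '[[[0,0,0.7],0],[[0,0,1.4],0],[[0,0,2.1],0],[[0,0,2.8],0],[[0,0,3.5],0],[[0,0,4.2],0],[[0,0,4.8],0],[[0,0,5.2],0],[[0,0,5.5],0],[[0,0,5.6],0]]'

```text
clock: 23.9
ee_pos: [0.5255, -0.2879, 0.21]
eef_rot: [-0.0, 0.596, 0.803, -0.0]
contact_force: [0.1, 0.1, -4.0]
gripper_width: 0.173
grip_force: 68.3
```

Emit:
send_rows --increments '[[[0,0,0.1],0],[[0,0,0.2],0],[[0,0,0.3],0],[[0,0,0.4],0],[[0,0,0.5],0],[[0,0,0.6],0],[[0,0,0.7],0],[[0,0,0.8],0],[[-0.05,0,0.9],0],[[-0.1,0,1.0],0]]'

```text
clock: 24.9
ee_pos: [0.5258, -0.289, 0.2002]
eef_rot: [-0.0, 0.596, 0.803, -0.0]
contact_force: [-0.5, 0.5, -2.7]
gripper_width: 0.18
grip_force: 68.3
```

Emit:
send_rows --increments '[[[-0.06,0,0.1],0],[[-0.12,0,0.2],0],[[-0.18,0,0.3],0],[[-0.24,0,0.4],0],[[-0.3,0,0.5],0],[[-0.36,0,0.6],0],[[-0.42,0,0.7],0],[[-0.48,0,0.8],0],[[-0.54,0,0.9],0],[[-0.6,0,1.0],0]]'

```text
clock: 25.9
ee_pos: [0.5276, -0.2947, 0.1902]
eef_rot: [0.0, 0.596, 0.803, -0.0]
contact_force: [0.1, -0.6, -4.1]
gripper_width: 0.176
grip_force: 68.3
```

```bash
python3 snap.py o wrist side; python3 - <<'E'
import cv2,numpy as np
from rig import sensors
print(sensors.sense()["wrist_torque"])
a=cv2.imread("pics/o_wrist.png")[60:360,170:470];b=cv2.imread("pics/o_side.png")[100:250,280:430]
cv2.imwrite("pics/o1.png",np.hstack([cv2.resize(a,(400,400),interpolation=2),cv2.resize(b,(400,400),interpolation=2)]))
E
```

```text
25.9 [ 0.52760208 -0.29471497  0.19022113] [ 2.67160304e-05  5.96286687e-01  8.02771565e-01 -8.43047087e-06] [ 0.88  0.5  -0.63  1.67  0.32  1.08  0.45] [ 0.07 -0.62 -4.1 ]
[-0.03672019 -0.00609942  0.00171297]
```

Emit:
send_rows --increments '[[[-0.05,0,0.1],0],[[-0.1,0,0.2],0],[[-0.15,0,0.3],0],[[-0.2,0,0.4],0],[[-0.25,0,0.5],0],[[-0.3,0,0.6],0],[[-0.35,0,0.7],0],[[-0.4,0,0.8],0],[[-0.4,0,0.9],0],[[-0.4,0,1.0],0]]'

```text
clock: 27.0
ee_pos: [0.529, -0.299, 0.1805]
eef_rot: [0.001, 0.596, 0.803, -0.0]
contact_force: [1.6, -3.5, 0.4]
gripper_width: 0.18
grip_force: 68.8
```

```bash
python3 snap.py p wrist side; python3 - <<'E'
import cv2,numpy as np
a=cv2.imread("pics/p_wrist.png")[60:360,170:470];b=cv2.imread("pics/p_side.png")[100:250,280:430]
cv2.imwrite("pics/p1.png",np.hstack([cv2.resize(a,(400,400),interpolation=2),cv2.resize(b,(400,400),interpolation=2)]))
E
```

```text
27.0 [ 0.5289983  -0.29897957  0.18053183] [ 5.71262114e-04  5.96382848e-01  8.02699916e-01 -1.30671965e-04] [ 0.88  0.51 -0.62  1.68  0.33  1.06  0.45] [ 1.63 -3.49  0.44]
```

View pics/p1.png

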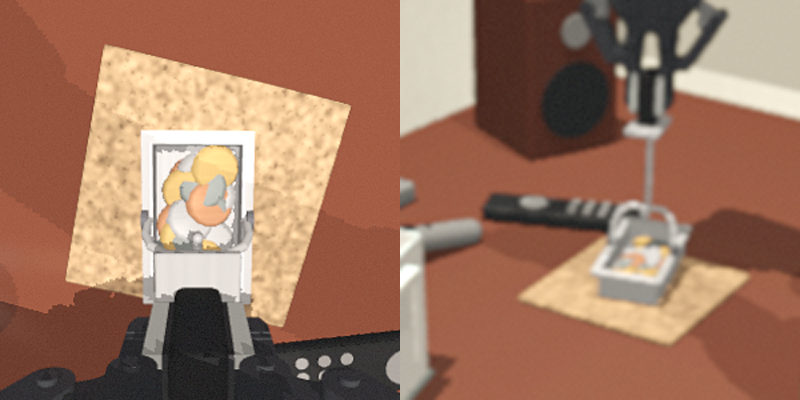

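The cup stands on the mat, well inside it; the hook is still in the bail and presses lightly sideways. I ease along -x.

Emit:
send_rows --increments '[[[-0.05,0,0],0],[[-0.1,0,0],0],[[-0.15,0,0],0],[[-0.2,0,0],0],[[-0.25,0,0],0],[[-0.3,0,0],0],[[-0.3,0,0],0],[[-0.3,0,0],0],[[-0.3,0,0],0],[[-0.3,0,0],0]]'

```text
clock: 28.1
ee_pos: [0.5295, -0.3013, 0.1802]
eef_rot: [-0.0, 0.596, 0.803, -0.0]
contact_force: [0.6, -0.4, -1.0]
gripper_width: 0.179
grip_force: 68.7
```

Emit:
send_rows --increments '[[[-0.05,0,0.2],0],[[-0.1,0,0.4],0],[[-0.1,0,0.6],0],[[-0.1,0,0.8],0],[[-0.1,0,1.0],0],[[-0.1,0,1.2],0],[[-0.1,0,1.4],0],[[-0.1,0,1.5],0],[[-0.1,0,1.6],0],[[-0.1,0,1.6],0]]'

```text
clock: 29.1
ee_pos: [0.5299, -0.3022, 0.1641]
eef_rot: [-0.0, 0.596, 0.803, 0.0]
contact_force: [0.5, -3.1, -0.0]
gripper_width: 0.179
grip_force: 68.9
```

Emit:
send_rows --increments '[[[-0.1,0,0],0],[[-0.2,0,0],0],[[-0.3,0,0],0],[[-0.4,0,0],0],[[-0.5,0,0],0],[[-0.6,0,0],0],[[-0.7,0,0],0],[[-0.8,0,0],0],[[-0.8,0,0],0],[[-0.8,0,0],0]]'

```text
clock: 30.1
ee_pos: [0.5322, -0.31, 0.1643]
eef_rot: [-0.0, 0.596, 0.803, -0.0]
contact_force: [-0.7, 0.1, -2.0]
gripper_width: 0.175
grip_force: 68.7
```

```bash
python3 snap.py q wrist; cat > cup.py <<'E'
import pickle,sys,numpy as np,cv2
from h import *
for n in sys.argv[1:]:
    s,d=pickle.load(open(n+".pkl","rb"));f=d["wrist"];im=f["pixels"];h=cv2.cvtColor(im,cv2.COLOR_BGR2HSV)
    m=cv2.inRange(h,(0,0,190),(180,45,255));m[300:]=0
    c=max(cv2.findContours(m,0,1)[0],key=cv2.contourArea).reshape(-1,2)
    top=c[:,1].min();xs=c[(c[:,1]<top+60)][:,0]
    e=c[c[:,1]<top+4]
    P=plane(f,[(xs.min(),top+30),(xs.max(),top+30),(e[:,0].mean(),top)],.037,s)
    u=(P[2]+0);print(n,"top",top,"x",xs.min(),xs.max(),"width",np.linalg.norm(P[1]-P[0]).round(4),"far edge mid",P[2].round(4),"along ydir",(P[2]@np.array([-.289,.957,0])).round(4),"mid across",((P[0]+P[1])/2@np.array([.957,.289,0])).round(4))
E
python3 cup.py p q
```

```text
30.1 [ 0.53216955 -0.30995575  0.16429284] [-3.31825266e-05  5.96299776e-01  8.02761843e-01 -7.09001456e-06] [ 0.88  0.54 -0.61  1.67  0.35  1.04  0.45] [-0.74  0.09 -2.01]
p top 245 x 89 143 width 0.0472 far edge mid [ 0.3696 -0.3605  0.037 ] along ydir -0.4518 mid across 0.248
q top 141 x 272 364 width 0.0671 far edge mid [ 0.5121 -0.2429  0.037 ] along ydir -0.3805 mid across 0.4199
```

```bash
sed -i 's/m\[300:\]=0/m[300:]=0;m[:,:240]=0;m[:,400:]=0/' cup.py; python3 cup.py o p q
python3 - <<'E'
import pickle,cv2,numpy as np
from h import *
# bail/tip check: coarse grey map below/around tip in q
s,d=pickle.load(open("q.pkl","rb"));f=d["wrist"];Rt=rot(s["eef_rot"]);th=s["ee_pos"]+[0,0,.0065-.115]
tip=proj(f,[th+Rt[:,0]*.0073+[0,0,.0125]],s)[0];print("tip px",tip)
for dy in (0.0,.004,.008,.012,.016,.020): print(dy,proj(f,[th+Rt[:,0]*dy+[0,0,.018]+Rt[:,1]*y for y in(-.012,.012)],s).round(0).tolist())
g=cv2.cvtColor(f["pixels"],cv2.COLOR_BGR2HSV);u,v=tip.astype(int)
for c in (-18,-14,-10,10,14,18): print(c,[tuple(int(k) for k in g[r,u+c]) for r in range(v-22,v+14,2)])
E
```

```text
o top 199 x 277 358 width 0.0679 far edge mid [ 0.5401 -0.2658  0.037 ] along ydir -0.4105 mid across 0.4196
p top 227 x 286 359 width 0.0605 far edge mid [ 0.5578 -0.2875  0.037 ] along ydir -0.4363 mid across 0.4239
q top 141 x 272 364 width 0.0671 far edge mid [ 0.5121 -0.2429  0.037 ] along ydir -0.3805 mid across 0.4199
tip px [317.62734041 237.45485399]
0.0 [[300.0, 250.0], [336.0, 250.0]]
0.004 [[300.0, 244.0], [336.0, 245.0]]
0.008 [[299.0, 239.0], [336.0, 239.0]]
0.012 [[299.0, 233.0], [336.0, 233.0]]
0.016 [[299.0, 227.0], [336.0, 227.0]]
0.02 [[299.0, 221.0], [336.0, 221.0]]
-18 [(13, 12, 248), (11, 12, 242), (11, 9, 224), (16, 40, 216), (19, 101, 247), (19, 110, 251), (25, 17, 191), (19, 42, 205), (19, 104, 249), (20, 116, 249), (19, 118, 246), (19, 117, 248), (18, 96, 157), (9, 12, 207), (12, 11, 233), (8, 13, 157), (12, 18, 140), (14, 17, 170)]
-14 [(14, 11, 251), (12, 10, 253), (12, 10, 255), (14, 11, 246), (11, 13, 223), (14, 14, 201), (36, 13, 190), (33, 12, 190), (33, 12, 187), (37, 12, 186), (33, 12, 185), (50, 8, 182), (43, 12, 187), (14, 16, 206), (12, 14, 176), 
[... 454 characters left out ...]
 251), (20, 113, 253), (20, 114, 254), (20, 113, 254), (19, 131, 211), (18, 13, 200), (15, 12, 215), (15, 13, 159), (17, 17, 139), (15, 12, 165)]
14 [(12, 132, 191), (12, 11, 234), (11, 12, 238), (13, 13, 236), (15, 13, 235), (14, 12, 237), (10, 10, 234), (19, 90, 238), (20, 118, 244), (20, 115, 247), (20, 117, 252), (20, 112, 255), (20, 123, 241), (16, 23, 166), (14, 12, 243), (12, 14, 242), (15, 15, 174), (15, 15, 170)]
18 [(16, 15, 224), (14, 12, 235), (15, 13, 235), (13, 13, 234), (13, 13, 232), (15, 13, 234), (10, 13, 233), (15, 13, 231), (9, 8, 233), (18, 93, 236), (20, 123, 234), (18, 133, 163), (19, 140, 169), (14, 17, 200), (13, 13, 242), (13, 13, 239), (13, 17, 180), (17, 18, 125)]
```

```bash
python3 - <<'E'
import pickle,cv2,numpy as np
from h import *
yd=np.array([-.289,.957,0])
for n,r in (("p",157.5),("q",141)):
    s,d=pickle.load(open(n+".pkl","rb"));f=d["wrist"]
    print(n,"click far edge",(plane(f,[(317,r)],.037,s)@yd).round(4),"tool",(s["ee_pos"]@yd).round(4))
    h=cv2.cvtColor(f["pixels"],cv2.COLOR_BGR2HSV)
    print([tuple(int(k) for k in h[r,300]) for r in range(130,166,2)])
    Rt=rot(s["eef_rot"]);th=s["ee_pos"]+[0,0,.0065-.115];print("tip",proj(f,[th+Rt[:,0]*.0073+[0,0,.0125]],s)[0].round(1),"flange edge",proj(f,[th+[0,0,.088]+Rt[:,0]*.024],s)[0].round(1))
    g=cv2.cvtColor(f["pixels"],cv2.COLOR_BGR2GRAY)
    for c in (270,276,282,288,294,300,336,342,348,354,360): print(c,g[226:262:2,c].tolist())
E
```

```text
p click far edge [-0.3815] tool -0.439
[(16, 89, 253), (17, 89, 255), (16, 92, 250), (17, 89, 255), (20, 76, 255), (22, 71, 255), (19, 77, 255), (16, 92, 243), (17, 95, 238), (16, 97, 220), (16, 98, 223), (16, 94, 235), (17, 92, 247), (16, 96, 246), (30, 2, 255), (0, 0, 255), (0, 0, 255), (0, 0, 255)]
tip [317.6 237.3] flange edge [317.3 246.6]
270 [185, 199, 208, 220, 221, 196, 192, 203, 206, 188, 175, 190, 172, 175, 189, 211, 208, 210]
276 [144, 129, 117, 148, 179, 178, 189, 219, 223, 222, 211, 203, 204, 198, 212, 216, 206, 209]
282 [175, 168, 169, 152, 143, 177, 178, 186, 205, 215, 203, 225, 239, 240, 238, 240, 240, 240]
288 [152, 142, 151, 176, 222, 216, 232, 167, 124, 139, 150, 124, 201, 228, 228, 228, 228, 228]
294 [188, 188, 202, 210, 208, 214, 218, 216, 178, 144, 133, 141, 204, 229, 228, 229, 227, 228]
300 [240, 239, 237, 223, 212, 224, 212, 193, 139, 144, 150, 137, 201, 227, 228, 228, 227, 227]
336 [149, 199, 230, 233, 233, 233, 234, 235, 189, 157, 159, 147, 198, 225, 225, 226, 226, 225]
342 [242, 245, 220, 195, 196, 211, 221, 191, 154, 149, 172, 158, 203, 226, 226, 226, 226
[... 984 characters left out ...]
 141, 208, 223, 224, 225, 224, 226]
294 [217, 216, 214, 208, 188, 175, 180, 163, 225, 162, 147, 142, 211, 225, 224, 226, 225, 224]
300 [187, 185, 182, 196, 209, 208, 215, 142, 175, 163, 147, 141, 211, 224, 224, 223, 224, 224]
336 [228, 225, 227, 229, 209, 164, 136, 141, 219, 247, 219, 130, 206, 223, 224, 224, 223, 222]
342 [226, 223, 228, 230, 146, 138, 175, 182, 211, 245, 220, 140, 210, 223, 225, 224, 225, 224]
348 [154, 154, 153, 150, 149, 156, 208, 220, 218, 169, 147, 115, 210, 227, 225, 226, 224, 225]
354 [153, 144, 170, 187, 203, 220, 219, 191, 232, 231, 229, 229, 230, 230, 230, 229, 228, 231]
360 [201, 195, 187, 208, 225, 222, 217, 216, 216, 212, 216, 212, 209, 209, 208, 199, 197, 212]
```

Cup edge unmoved while the hook shifted 11 mm, so the wire is now over the tip; I move on another 1.6 cm, then up.

Emit:
send_rows --increments '[[[-0.2,0,0],0],[[-0.4,0,0],0],[[-0.6,0,0],0],[[-0.8,0,0],0],[[-1.0,0,0],0],[[-1.2,0,0],0],[[-1.4,0,0],0],[[-1.6,0,0],0],[[-1.6,0,0],0],[[-1.6,0,0],0]]'

```text
clock: 31.15
ee_pos: [0.5368, -0.3253, 0.1642]
eef_rot: [-0.0, 0.596, 0.803, 0.0]
contact_force: [-0.3, 0.1, 0.1]
gripper_width: 0.176
grip_force: 68.7
```

```bash
python3 snap.py r wrist; python3 - <<'E'
import pickle,cv2,numpy as np
from h import *
yd=np.array([-.289,.957,0])
s,d=pickle.load(open("r.pkl","rb"));f=d["wrist"];h=cv2.cvtColor(f["pixels"],cv2.COLOR_BGR2HSV)
col=h[60:200,300];w=np.nonzero((col[:,1]<25)&(col[:,2]>235))[0]+60;print(w[:5],(plane(f,[(317,w[0])],.037,s)@yd).round(4),(s["ee_pos"]@yd).round(4))
Rt=rot(s["eef_rot"]);th=s["ee_pos"]+[0,0,.0065-.115]
for a in (.012,.0175,.022):print("wire exp",a,proj(f,[th+Rt[:,0]*a+[0,0,.0185]],s)[0].round(1))
g=cv2.cvtColor(f["pixels"],cv2.COLOR_BGR2GRAY)
for c in (288,294,300,306,330,336,342,348): print(c,g[200:250:2,c].tolist())
E
```

```text
31.15 [ 0.53680045 -0.32531638  0.16424133] [-3.25980024e-05  5.96334901e-01  8.02735750e-01  2.81392878e-05] [ 0.89  0.56 -0.6   1.64  0.35  1.05  0.47] [-0.35  0.11  0.09]
[118 119 120 121 122] [-0.3809] -0.4665
wire exp 0.012 [317.6 233. ]
wire exp 0.0175 [317.6 224.8]
wire exp 0.022 [317.6 218.1]
288 [140, 142, 154, 159, 150, 164, 173, 180, 210, 213, 200, 126, 157, 136, 202, 225, 222, 222, 225, 204, 147, 119, 122, 121, 138]
294 [214, 214, 215, 218, 217, 214, 211, 194, 148, 215, 243, 221, 144, 169, 166, 166, 121, 223, 225, 207, 148, 117, 117, 118, 143]
300 [218, 188, 206, 187, 183, 181, 190, 202, 187, 161, 244, 220, 148, 133, 172, 168, 166, 131, 224, 181, 131, 123, 120, 120, 140]
306 [244, 243, 218, 191, 187, 187, 183, 184, 167, 212, 243, 221, 148, 150, 175, 174, 172, 144, 213, 215, 206, 128, 121, 122, 142]
330 [233, 233, 229, 230, 211, 205, 210, 213, 218, 208, 240, 223, 160, 211, 217, 210, 207, 188, 179, 222, 145, 145, 150, 149, 145]
336 [225, 227, 224, 227, 225, 225, 228, 208, 200, 207, 239, 224, 163, 196, 179, 173, 213, 225, 226, 214, 145, 145, 150, 149, 141]
342 [207, 223, 223, 226, 223, 224, 227, 185, 140, 208, 237, 224, 179, 226, 225, 226, 225, 224, 225, 218, 144, 145, 148, 148, 118]
348 [153, 154, 152, 154, 151, 154, 152, 186, 216, 219, 203, 150, 150, 150, 145, 149, 148, 145, 146, 141, 118, 115, 144, 147, 142]
```

The wire now shows clearly at row 221, about 10 mm beyond the tip at row 237, and the cup is unmoved. The hook is free, so up and back to the block.

Emit:
send_rows --increments '[[[0,0,-0.4],0],[[0,0,-1.2],0],[[0,0,-2.4],0],[[0,0,-4],0],[[0,0,-5.6],0],[[0,0,-7.4],0],[[0,0,-9.2],0],[[0,0,-11],0],[[0,0,-12.6],0],[[0,0,-13.4],0]]'

```text
clock: 32.2
ee_pos: [0.5375, -0.3253, 0.3014]
eef_rot: [0.002, 0.596, 0.803, 0.0]
contact_force: [0.2, 1.0, -1.3]
gripper_width: 0.177
grip_force: 68.7
```

Emit:
send_rows --increments '[[[1.5,0.3,0],0],[[4,0.7,0],0],[[7.2,1.2,0],0],[[10.6,1.8,0],0],[[14,2.3,0],0],[[17.4,2.9,0],0],[[20.8,3.5,0],0],[[24.2,4.1,0],0],[[27.6,4.6,0],0],[[31,5.2,0],0]]'

```text
clock: 33.2
ee_pos: [0.4955, -0.0112, 0.2977]
eef_rot: [-0.0, 0.596, 0.803, -0.0]
contact_force: [0.7, 1.4, -0.4]
gripper_width: 0.177
grip_force: 68.7
```

Emit:
send_rows --increments '[[[3.4,0.6,0],0.05],[[6.8,1.2,0],0.1],[[10.2,1.8,0],0.15],[[13.6,2.4,0],0.2],[[17,3,0],0.25],[[20.4,3.5,0],0.3],[[23.8,4.1,0],0.35],[[26.8,4.6,0],0.4],[[29,4.9,0],0.44],[[30,5.1,0],0.47]]'

```text
clock: 34.2
ee_pos: [0.4565, 0.2915, 0.2977]
eef_rot: [-0.001, 0.766, 0.643, -0.0]
contact_force: [0.4, -0.1, -1.0]
gripper_width: 0.176
grip_force: 68.6
```

```bash
cat > slot.py <<'E'
from rig import sensors
from h import *
s=sensors.sense();Rt=rot(s["eef_rot"]);x=Rt[:,0]
print("to slot (tool cm)",((np.array([.4586,.2889,.1237])-s["ee_pos"])@Rt*100).round(2),"yaw err deg",79.86-np.degrees(np.arctan2(x[1],x[0])),"tilt",Rt[:,2].round(4),s["contact_force"].round(1))
E
python3 snap.py u side wrist; python3 slot.py
python3 - <<'E'
import pickle,cv2
from h import *
# rod slip check: hook-bottom pixel vs prediction in side view, compared with pickle c (after first lift)
for n in("c","u"):
    s,d=pickle.load(open(n+".pkl","rb"));f=d["side"];Rt=rot(s["eef_rot"]);g=s["ee_pos"]+[0,0,.0065]
    print(n,proj(f,[g-[0,0,.121],g-[0,0,.03]],s).round(1).tolist())
E
```

```text
34.2 [0.45654329 0.29145336 0.29772681] [-6.69654774e-04  7.65975612e-01  6.42869163e-01 -3.90909144e-04] [ 0.    0.33 -0.84  1.68  0.26  1.25 -1.07] [ 0.43 -0.09 -1.01]
to slot (tool cm) [-0.14  0.21 17.4 ] yaw err deg -0.21832912572840257 tilt [-1.4e-03  3.0e-04 -1.0e+00] [ 0.7  0.2 -0.9]
c [[203.6, 263.7], [196.1, 211.9]]
u [[201.8, 252.7], [194.1, 199.4]]
```

Emit:
send_rows --increments '[[[-0.1,0.1,0],0],[[-0.1,0.2,0.5],0],[[-0.1,0.2,1],0],[[-0.1,0.2,1.5],0],[[-0.1,0.2,2],0],[[-0.1,0.2,2],0],[[-0.1,0.2,2],0],[[-0.1,0.2,2],0],[[-0.1,0.2,2],0],[[-0.1,0.2,2],0]]'

```text
clock: 35.3
ee_pos: [0.4611, 0.2872, 0.2785]
eef_rot: [0.0, 0.767, 0.642, 0.0]
contact_force: [-0.5, -0.9, -0.6]
gripper_width: 0.176
grip_force: 68.6
```

```bash
python3 slot.py; python3 snap.py v side wrist; python3 - <<'E'
import pickle,cv2
from h import *
s,d=pickle.load(open("v.pkl","rb"));f=d["side"];Rt=rot(s["eef_rot"]);g=s["ee_pos"]+[0,0,.0065]
print(proj(f,[g-[0,0,.121],g-[0,0,.1]-Rt[:,0]*.007],s).round(1).tolist())
c,dc=pickle.load(open("c.pkl","rb"));g2=c["ee_pos"]+[0,0,.0065]
def patch(im,p,k=(24,30)): u,v=np.round(p).astype(int);return im[v-k[1]:v+k[1],u-k[0]:u+k[0]]
p=proj(f,[g-[0,0,.105]])[0];p2=proj(dc["side"],[g2-[0,0,.105]])[0]
# rod-in-hand slip: match hook patch from first lift in present view
t=patch(dc["side"]["pixels"],p2,(10,14));w=patch(f["pixels"],p,(24,28))
r=cv2.matchTemplate(w,t,cv2.TM_CCOEFF_NORMED);i=cv2.minMaxLoc(r);print("score",i[1],"offset px",i[3][0]-14-(p%1-p2%1)[0],i[3][1]-14)
E
```

```text
to slot (tool cm) [ 0.12 -0.28 15.48] yaw err deg -0.005145632328193983 tilt [ 3.e-04  1.e-04 -1.e+00] [-0.5 -0.9 -0.6]
35.3 [0.46106537 0.28723525 0.27846322] [4.11732687e-05 7.66800360e-01 6.41885644e-01 1.65140123e-04] [ 0.01  0.35 -0.83  1.7   0.27  1.21 -1.07] [-0.46 -0.87 -0.63]
[[203.4, 261.1], [205.7, 248.1]]
score 0.9841005206108093 offset px 0.14321563270868864 0
```

The rod has not slipped in the hand (match offset 0 px). Aligning and lowering it into the slot.

Emit:
send_rows --increments '[[[0.1,-0.25,0],0],[[0.1,-0.25,0],0],[[0.1,-0.25,1],0],[[0.1,-0.25,2],0],[[0.1,-0.25,3],0],[[0.1,-0.25,4],0],[[0.1,-0.25,5],0],[[0.1,-0.25,5.5],0],[[0.1,-0.25,6],0],[[0.1,-0.25,6],0]]'

```text
clock: 36.4
ee_pos: [0.4586, 0.2884, 0.2177]
eef_rot: [-0.0, 0.767, 0.642, -0.0]
contact_force: [0.2, 0.9, -1.6]
gripper_width: 0.18
grip_force: 68.6
```

```bash
python3 slot.py
```

```text
to slot (tool cm) [0.05 0.   9.4 ] yaw err deg -0.006682381630170653 tilt [-7.e-04 -4.e-04 -1.e+00] [ 0.2  0.9 -1.6]
```

Emit:
send_rows --increments '[[[0,0,0.7],0],[[0,0,1.6],0],[[0,0,2.6],0],[[0,0,3.6],0],[[0,0,4.6],0],[[0,0,5.6],0],[[0,0,6.6],0],[[0,0,7.6],0],[[0,0,8.3],0],[[0,0,8.7],0]]'

```text
clock: 37.4
ee_pos: [0.4585, 0.2884, 0.1305]
eef_rot: [-0.0, 0.767, 0.642, -0.0]
contact_force: [0.4, -0.2, -2.4]
gripper_width: 0.175
grip_force: 68.6
```

```bash
python3 slot.py
```

```text
to slot (tool cm) [ 0.05 -0.    0.68] yaw err deg -0.004661477952367932 tilt [-7.e-04 -3.e-04 -1.e+00] [ 0.4 -0.2 -2.4]
```

Emit:
send_rows --increments '[[[0,0,0.1],0],[[0,0,0.2],0],[[0,0,0.3],0],[[0,0,0.4],0],[[0,0,0.5],0],[[0,0,0.55],0],[[0,0,0.6],0],[[0,0,0.65],0],[[0,0,0.65],0],[[0,0,0.65],0]]'

```text
clock: 38.4
ee_pos: [0.4587, 0.2886, 0.1248]
eef_rot: [0.0, 0.767, 0.642, -0.0]
contact_force: [1.0, 0.0, -1.5]
gripper_width: 0.181
grip_force: 68.6
```

Emit:
send_rows --increments '[[[0,0,0],0],[[0,0,0],0],[[0,0,0],0],[[0,0,0],0],[[0,0,0],0],[[0,0,0],0],[[0,0,0],0],[[0,0,0],0],[[0,0,0],0],[[0,0,0],0]]' --hand -1

```text
clock: 39.4
ee_pos: [0.4587, 0.2885, 0.1248]
eef_rot: [0.0, 0.767, 0.642, -0.0]
contact_force: [0.5, -0.1, -0.3]
gripper_width: 0.996
grip_force: 0.0
```

Emit:
send_rows --increments '[[[0,0,-1],0],[[0,0,-2.5],0],[[0,0,-4],0],[[0,0,-5.5],0],[[0,0,-7],0],[[0,0,-8.5],0],[[0,0,-10],0],[[0,0,-11],0],[[0,0,-12],0],[[0,0,-12],0]]'

```text
clock: 40.4
ee_pos: [0.4591, 0.289, 0.2461]
eef_rot: [0.0, 0.767, 0.642, 0.001]
contact_force: [-0.3, 0.5, -0.0]
gripper_width: 0.997
grip_force: 0.0
```

```bash
python3 snap.py z side top wrist; python3 - <<'E'
import pickle,cv2
from h import *
a=pickle.load(open("f0.pkl","rb"))[1];z=pickle.load(open("z.pkl","rb"))[1]
def cmp(cam,n,x0,y0,x1,y1):
    t=a[cam]["pixels"][y0:y1,x0:x1];w=z[cam]["pixels"][y0-8:y1+8,x0-8:x1+8]
    i=cv2.minMaxLoc(cv2.matchTemplate(w,t,5));print(cam,n,round(i[1],3),i[3][0]-8,i[3][1]-8)
cmp("side","rod",188,255,238,310);cmp("side","bin",222,178,295,270)
cmp("top","bin",285,138,360,205);cmp("side","greenbin",430,175,482,268);cmp("side","purple",285,388,370,462)
# cup on mat in side view vs p frame
p=pickle.load(open("p.pkl","rb"))[1]["side"]["pixels"];q=z["side"]["pixels"]
i=cv2.minMaxLoc(cv2.matchTemplate(q[170:230,340:400],p[184:216,354:384],5));print("cup",round(i[1],3),i[3][0]-14,i[3][1]-14)
h=cv2.cvtColor(z["top"]["pixels"],cv2.COLOR_BGR2HSV)[165:242,412:492];m=cv2.inRange(h,(0,0,150),(180,55,255))
c=max(cv2.findContours(m,0,1)[0],key=cv2.contourArea).reshape(-1,2)+[412,165]
r=cv2.minAreaRect((plane(z["top"],c,.037)[:,:2]*1000).astype(np.float32));print("cup rim rect mm",r)
E
```

```text
40.4 [0.45914787 0.28895745 0.24608083] [1.88168351e-04 7.66854367e-01 6.41820525e-01 8.71210471e-04] [-0.01  0.38 -0.82  1.75  0.3   1.14 -1.1 ] [-0.32  0.53 -0.01]
side rod 0.983 0 0
side bin 0.979 0 0
top bin 0.945 0 0
side greenbin 0.936 0 0
side purple 0.999 0 0
cup 0.808 0 1
cup rim rect mm ((524.7528686523438, -292.3191223144531), (67.3739242553711, 105.58517456054688), 16.50542640686035)
```

The rod hangs as it did at the start, the bin has not moved, and the cup stands centred on the mat at (0.525, -0.292) with its full 67 x 105 mm rim visible. Handing in.

```bash
python3 -c "
from rig import job
print(job.finish_job())"
```

```text
the job is handed in; nothing more can be done
None
```

The job is handed in at about 40 s on the robot's clock: the cup was lifted out with the rod alone and stands on the cork mat, the rod hangs back in its block, and the bin and both decoys match the starting pictures. The most force read at the end of any move was about 4 N sideways at the hook, and the judge's result was not shown.

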